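# Swing a board holder's head to the set mark and reclamp it

### The job

Bring the swivel board holder to its set angle: ease the clamp lever off until the shoe no longer grips the disc, swing the head by its upright grip until its pointer stands exactly opposite the tooth of the little rider clip on the scale, then retighten the clamp lever firmly, to a push of about 18 newtons at its grip, without overtightening. Never force the head round while it is clamped, and leave the rider and the things lying about where they are.

Things in the scene. Friction and masses are not known exactly. Their poses are not given: they have to be found in the camera images.
- swivel_base: dark steel base plate, bolted down, 12 mm thick, from -80 to +125 mm in x and -115 to +85 mm in y of its own frame. Origin on the bench under the swivel axis, z up; its +x (side with the engraved scale) points away from the robot, turned by up to 0.25 rad, +y to the left. A grey bracket, 64 mm high, at its -y edge reaches over the rim of the head's disc
- swivel_head: head on the upright swivel axis: aluminium disc, 150 mm across, top 26 mm above the bench, with a small circuit board in two black jaws (top 56 mm). Origin on the axis 14 mm above the bench; own +x along the pointer, the arm 125 degrees anticlockwise of it. Turns with about 1.5 N at its grip once the shoe is off, by 1.1 rad left and 0.8 rad right of the scale's middle; stays where left
- swivel_axis (a point): point on the head's upright axis, 62 mm above the bench
- head_grip (a point): the point to pinch on the head's upright round black grip: 20 mm in diameter, from 36 to 80 mm above the bench, at the end of the head's arm 118 mm from the swivel axis; the point is 62 mm above the bench. The arm below it is 18 mm wide, its top 36 mm above the bench
- pointer_tip (a point): tip of the steel pointer (4 mm wide) at the disc's rim, 98 mm from the swivel axis, 20 mm above the bench
- mark_tip (a point): tip of the tooth (4 mm wide) of the steel rider clip, a 12 mm block on the scale's rail, that marks the wanted angle; 98 mm from the swivel axis, 20 mm above the bench: it meets the pointer's tip when the head is at its angle. The head always starts anticlockwise (from above) of it by 0.3 to 1.0 rad. The clip sits tight; do not push it
- clamp_axis (a point): point on the clamp spindle's upright axis, 106 mm above the bench, level with the lever's grip point; 62 mm from the swivel axis on the base's -y side. The clamp's wear differs from time to time, so the lever's direction does not tell how tight it is; it starts anywhere from barely nipped to overtight, and returning it to its old direction is often wrong
- lever_grip (a point): the point to pinch on the clamp lever's upright round black grip, a freely spinning sleeve: 18 mm in diameter, from 89 to 126 mm above the bench, 85 mm from the clamp axis; the point is 106 mm above the bench, 2 mm either way. The lever below it reaches up to 87 mm. It starts pointing to the robot and right. Clockwise from above tightens; it stays where left
- clamp_shoe: 18 mm brass shoe, origin at its underside; the lever presses it on the disc. The thread is stiff: with the shoe off, the lever turns at a push of 11.5 N at its grip, square to it (1 to 2 N less is read once it stands); loosening takes less. The shoe lifts 0.05 to 0.6 rad anticlockwise of the start; a stop comes 1.3 rad from it. Tightening, the push rises from 11.5 N at first touch by 20 N per radian
- heat_tape: bystander: roll of amber tape, 58 mm in diameter, 16 mm high, lying near the holder; origin under its centre
- nozzle_1: bystander: hot-air nozzle, 40 mm high, standing near the holder; origin under its centre
- tweezers_steel: bystander: steel tweezers, 128 mm long, lying left of the holder; origin under their centre
- tip_tin: bystander: round tin, 50 mm in diameter, 24 mm high; origin under its centre

How it is judged:
On the way, in this order (a step that is already met when the one before it is completed fails the run):
1. the shoe is off the head's disc (pressing with less than 3 N) (contact force between clamp_shoe and swivel_head below 3 N), for 0.2 s.
2. with the shoe still off, the pointer's tip is within 4 mm of the rider's tooth (contact force between clamp_shoe and swivel_head below 3 N and horizontal distance between pointer_tip and mark_tip below 0.004 m and angular speed of swivel_head below 0.1 rad/s), for 0.2 s.
At the end, for the whole second after the job is handed in: The shoe presses on the head's disc with 75 to 135 N (a push of about 17 to 21 N at the lever's grip when it was tightened), the pointer's tip is within 4 mm of the rider's tooth, and the head is at rest (contact force between clamp_shoe and swivel_head between 75 and 135 N and horizontal distance between pointer_tip and mark_tip below 0.004 m and angular speed of swivel_head below 0.05 rad/s); the robot touches nothing.
It fails at once if the clamp is overtightened: the shoe presses with more than 190 N (25 N at the lever's grip) (contact force between clamp_shoe and swivel_head above 190 N).
It fails at once if the head is forced round while the shoe presses with more than 25 N (contact force between clamp_shoe and swivel_head above 25 N and angular speed of swivel_head above 0.25 rad/s).
It fails at once if the rider's tooth is moved by more than 4 mm (distance of mark_tip from where it was at the start of the episode above 0.004 m).
It fails at once if a bystander is moved by more than 30 mm (distance of any of heat_tape, nozzle_1, tweezers_steel, tip_tin from where it was at the start of the episode above 0.03 m).
It also fails if it takes over 70 s, if anything falls off the work surface, if the arm or the gripper's body presses on something with over 40 N, if the wrist force passes 120 N, or if a joint passes its speed limit or range.

### The arm

A 6-joint arm with a two-finger parallel gripper is mounted at the origin on a cart in front of the work surface, level with it; the furniture and walls round the work are solid. World frame = base frame: x ahead of the robot, y to its left, z up, the work surface at z = 0. Lengths are in m, angles in rad, forces in N, time in s.
With the tool pointing down it reaches from about 0.375 to 0.9 m from the base axis. Payload 3.1 kg.
Tool frame: the origin (TCP) lies on the front face of the gripper's body, between the roots of the fingers; the fingertips stand 73 mm ahead of it and the grasp point (between the pads) lies 54 mm ahead of it (arm.grip_depth is the distance from the TCP to the grasp point, in m); z points along the fingers, y is the direction in which the jaws open and shut (so a half turn about z gives the same grasp; the last joint's range is limited). The gripper opens to 85 mm and grips with 20 to 120 N. Pads are 22 mm wide; open, the fingers measure 114 mm over their backs; the gripper's body (76 mm by 85 mm) begins 54 mm behind the grasp point. The pads swing forward as they close: fully open they stand 13 mm farther back than shut.
Start: joints at [0.924, 0.527, 1.433, -0, 1.181, -0.178], TCP at [0.282, 0.558, 0.304] pointing down, gripper open.
Joint ranges: [-3.08, 3.08], [-0.75, 2.2], [0.22, 2.44], [-1.43, 4.57], [0, 2.65], [-2.85, 2.85]. Speed limits (rad/s): [2.79, 2.79, 3.14, 3.14, 3.14, 3.14].

### API

Orientations are given as a unit quaternion [x, y, z, w].
In Python, from plant import telemetry, grab_frame, arm gives the robot as it stands.
- The arm moves only by the shell command python3 -m inch 'ROWS' [FORCE]. ROWS is text: rows parted by semicolons, each of 7 numbers parted by spaces: the turn, a rotation vector about the tool's x, y, z in degrees, then the shift along the tool's x, y, z in mm, then the closure, from 0 (fully open) to 1 (shut). A call has 1 to 20 rows; each row shifts and turns the commanded pose from where the row before left it, along the tool's axes as they then stand; what a row does not reach is not made up. A row lasts 1/10 s, in which the tool goes at most 50 mm and 8.59 degrees, less where a joint would pass 70% of its speed; a pose out of reach is approached as far as the arm can. A call with a gripper value outside its range is refused whole. The fingers move at their own pace and stop on an object; FORCE is the grip in N (left out, the last holds). Time passes only in rows, so rows that do not move let the fingers close. It gives the time, the measured TCP pose, the force and the opening at its end, in the units of the state.
- telemetry.state(): the state, without advancing time (a new reading comes with each control period).
- grab_frame(name): name is "side" or "top" or "wrist"; returns a dict with "pixels" (480x640x3 uint8, blue, green, red), "z_map" (480x640 float32, m along the optical axis (not along the pixel's ray), 0 where there is no reading), "fx", "fy", "cx", "cy" (pixels), "R" (3x3) and "t" (3): a world point X has camera coordinates R X + t. Camera axes: x right, y down, z forward; pixel columns grow to the right and rows downward; lengths in m; the calibration is good to about 2 mm. The wrist camera is an equidistant fisheye: a pixel r from the principal point sees the ray r / f radians off the axis. A picture is of the moment at which its call begins.
- arm.job_done(): hands the job in, once; it reports no verdict.
The state is a dict: "clock": time; "joints": joint angles; "dq": joint speeds; "effort": joint torques, N m; "ee_pos": TCP position; "ee_rot": TCP orientation; "contact_force": force on the tool from outside, world axes, zero at the start; "torque": the same for the moment, N m; "grip_width": finger opening in m.
Only numpy, scipy, OpenCV 4.12 (cv2) and the standard library are available. Lean on these libraries where they do the work, as an engineer would, in place of code of your own. Each camera call takes 0.05 s, during which the arm holds its last target.

## Working session

There is one attempt and no reset: what is moved stays moved. The work goes in short steps, Python scripts to look and compute and a shell command to move; the robot and the scene stay as the last step left them, time stands still between calls to the robot, and variables do not carry over. Pictures are saved under pics/ and viewed, and the job is handed in when it is done.

```bash
ls; mkdir -p pics
python3 - <<'E'
from plant import telemetry, grab_frame, arm
import cv2
print(telemetry.state())
for n in ("side","top","wrist"):
    f=grab_frame(n); cv2.imwrite(f"pics/{n}0.png",f["pixels"]); print(n,f["fx"],f["fy"],f["cx"],f["cy"],f["R"],f["t"])
E
```

```text
pics
{'clock': 0.0, 'joints': array([ 9.24524915e-01,  5.28472105e-01,  1.43392786e+00, -2.97104829e-05,
        1.18137290e+00, -1.78543274e-01]), 'dq': array([ 0.0001093 ,  0.00066235,  0.00116609, -0.0009505 ,  0.00150893,
       -0.00082287]), 'effort': array([-7.98477777e-04, -4.42350197e+01, -1.78024328e+01, -2.07725088e-04,
        8.35507060e-03,  1.17219480e-05]), 'ee_pos': array([0.28144327, 0.55740952, 0.30292166]), 'ee_rot': array([ 2.31732488e-01,  9.72778940e-01, -1.00421251e-03, -4.24345304e-04]), 'contact_force': array([ 0.32973932, -0.39594912,  0.68054088]), 'torque': array([-0.02499058,  0.07950361,  0.00548179]), 'grip_width': 0.08526207559539646}
side 471.4068615428608 471.4068615428608 326.9217534025492 236.07406722177862 [[ 0.99241235 -0.12241811  0.01146913]
 [-0.06296969 -0.58615558 -0.80774776]
 [ 0.10560565  0.80089665 -0.58941667]] [-0.62837553  0.13025498  0.92931363]
top 448.3387288310953 448.3387288310953 314.00158705826396 241.0795790808973 [[ 0.03424551 -0.99940118 -0.00495163]
 [-0.97812923 -0.03249872 -0.20544354]
 [ 0.20515959  0.01187885 -0.97865644]] [0.05501475 0.63513448 0.83760195]
wrist 371.64829954431775 371.64829954431775 320.8354067756952 233.11854042392062 [[ 0.45077274  0.89263483 -0.00264596]
 [ 0.86186398 -0.43445829  0.26160365]
 [ 0.23236697 -0.12020426 -0.96517176]] [-0.62442801 -0.03410042  0.37963848]
```

View pics/top0.png

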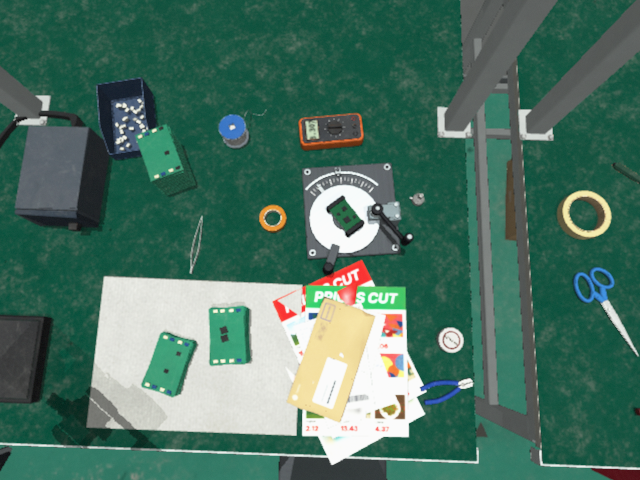

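View pics/side0.png

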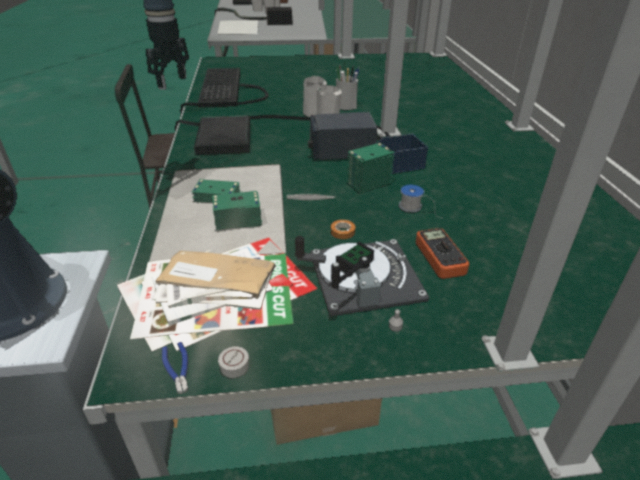

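View pics/wrist0.png

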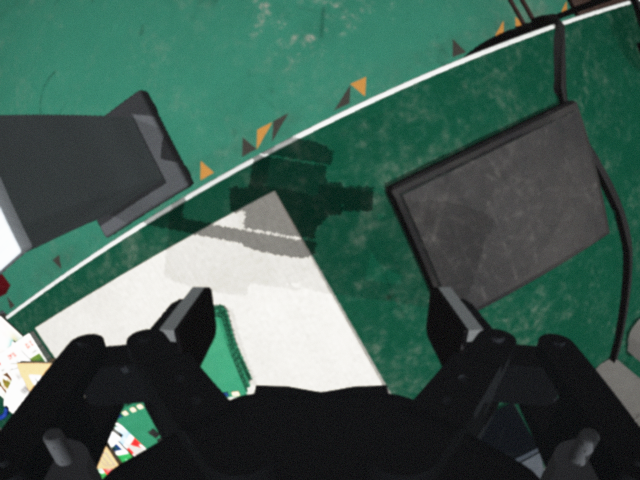

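The top view shows the holder at about (350,210), with the head grip near (329,265) and the lever grip near (406,238). I'll enlarge it.

```bash
cat > h.py <<'E'
from plant import telemetry, grab_frame, arm
import cv2, numpy as np
def ray(f,u,v):
    d=np.array([(u-f["cx"])/f["fx"],(v-f["cy"])/f["fy"],1.0]); R=np.array(f["R"]);t=np.array(f["t"])
    return -R.T@t, R.T@d
def onplane(f,u,v,z):
    c,d=ray(f,u,v); return c+d*(z-c[2])/d[2]
def proj(f,X):
    p=np.array(f["R"])@np.array(X)+np.array(f["t"]); return np.array([f["fx"]*p[0]/p[2]+f["cx"],f["fy"]*p[1]/p[2]+f["cy"]])
def crop(f,x0,y0,x1,y1,name,k=6):
    cv2.imwrite(name,cv2.resize(f["pixels"][y0:y1,x0:x1],None,fx=k,fy=k,interpolation=cv2.INTER_CUBIC))
E
python3 - <<'E'
from h import *
f=grab_frame("top"); crop(f,295,155,425,280,"pics/tc0.png",6 if 0 else 4.7)
f=grab_frame("side"); crop(f,290,220,440,330,"pics/sc0.png",5)
E
```

```text
(no output)
```

View pics/tc0.png

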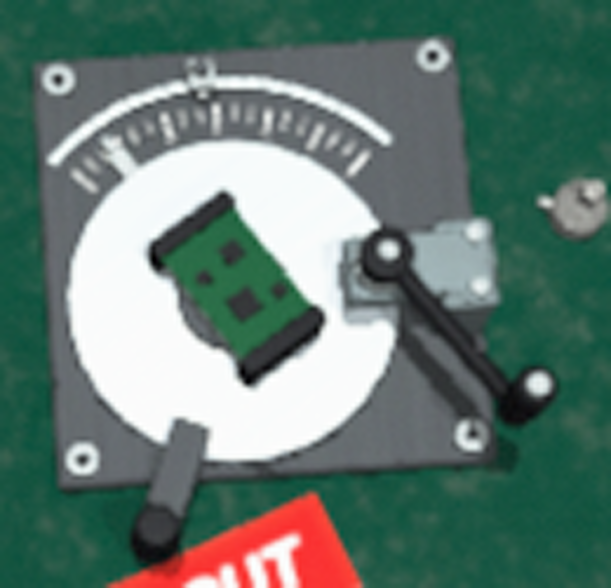

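View pics/sc0.png

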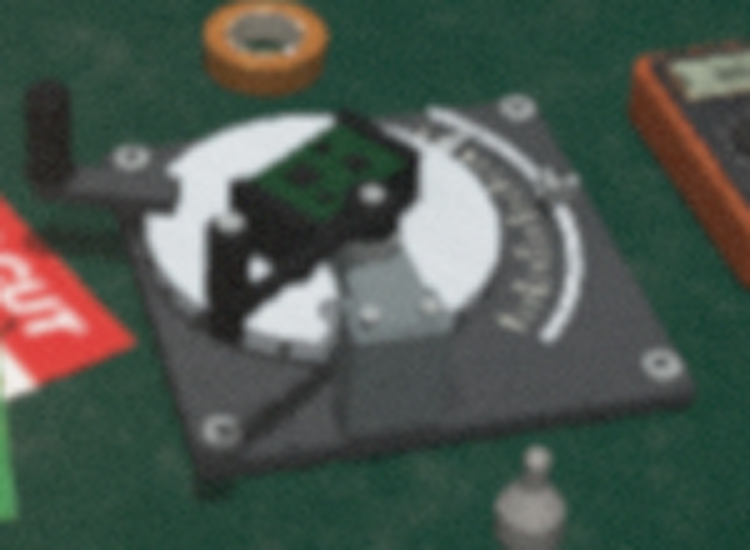

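The close-up (4.7x) shows the disc centre near (233,300), the pointer near (120,155), the rider near (203,80), the head grip top near (157,525), the lever hub at (387,249) and the lever grip cap at (538,384).

```bash
cat > m.py <<'E'
from h import *
f=grab_frame("top"); im=f["pixels"].astype(int)
# disc: bright mask ellipse -> plane z=0.026
g=im.min(2); m=np.zeros(g.shape,np.uint8); m[180:260,305:400]=(g[180:260,305:400]>190)
n,l,s,c=cv2.connectedComponentsWithStats(m); k=1+np.argmax(s[1:,4]); ys,xs=np.where(l==k)
hull=cv2.convexHull(np.c_[xs,ys].astype(np.int32))[:,0]
P=np.array([onplane(f,u,v,.026)[:2] for u,v in hull])
A=np.c_[2*P,np.ones(len(P))]; 
keep=np.ones(len(P),bool)
for _ in range(4):
    s_=np.linalg.lstsq(A[keep],(P[keep]**2).sum(1),rcond=None)[0]; r=np.sqrt(s_[2]+s_[:2]@s_[:2]); e=np.linalg.norm(P-s_[:2],axis=1)-r; keep=abs(e)<.003
print("disc",s_[:2],r,keep.sum(),len(P))
q=lambda x,y,z:onplane(f,295+x/4.7-.4,155+y/4.7-.4,z)
b=[q(*p,.012) for p in((58,79),(432,55),(82,459),(470,434))]
for p in b: print("bolt",p)
x1=(b[0]-b[2])+(b[1]-b[3]); y1=(b[0]-b[1])+(b[2]-b[3]); print("yaw",np.arctan2(x1[1],x1[0]),np.arctan2(-y1[0],y1[1]))
ax=s_[:2]
def pol(n,p):
    d=p[:2]-ax; print(n,p,"r",np.hypot(*d),"ang",np.degrees(np.arctan2(d[1],d[0])))
pol("pointer tip",q(116,138,.02)); pol("rider mid",q(203,80,.024)); pol("rider tooth",q(205,98,.02)); pol("hgrip",q(157,523,.08)); 
h=q(388,249,.1); L=q(538,384,.126); pol("hub z.1",h); pol("lgrip",L); print(np.linalg.norm((L-h)[:2]))
E
python3 m.py
python3 - <<'E'
from h import *
f=grab_frame("top"); crop(f,300,160,390,200,"pics/tc1.png",8.8)
E
```

```text
disc [0.69376752 0.0143272 ] 0.07435617363778937 25 26
bolt [0.80105896 0.09806039 0.012     ]
bolt [ 0.81870182 -0.07764378  0.012     ]
bolt [0.61982383 0.08038903 0.012     ]
bolt [ 0.63720402 -0.09504401  0.012     ]
yaw 0.0963874454809977 0.09941299423908502
pointer tip [0.77004633 0.0698257  0.02      ] r 0.09433207839926072 ang 36.038670487259594
rider mid [0.798228   0.03034217 0.024     ] r 0.10568099088722986 ang 8.7162226110533
rider tooth [0.79092725 0.029053   0.02      ] r 0.09826933543968878 ang 8.618318281313668
hgrip [0.58125809 0.04709534 0.08      ] r 0.11718413619469747 ang 163.76190649075818
hub z.1 [ 0.69725416 -0.04589959  0.1       ] r 0.06032762695332654 ang -86.68673480505336
lgrip [ 0.63547392 -0.10275389  0.126     ] r 0.13079037918039912 ang -116.46829068708199
0.0839595674743645
```

View pics/tc1.png

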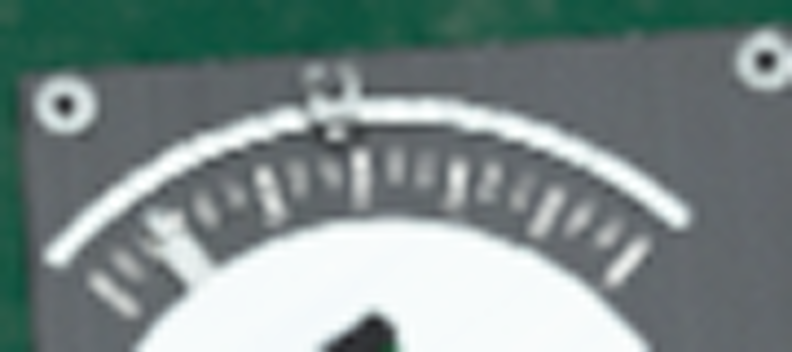

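The measurements agree with the given sizes: disc radius 74.4 mm, head grip at 117 mm, lever 84 mm. The head has to turn about −30°. I'll move over the lever grip, translating first and then rotating.

```bash
python3 -m inch '0 0 0 -40.9 -28.6 0 0;0 0 0 -40.9 -28.6 0 0;0 0 0 -40.9 -28.6 0 0;0 0 0 -40.9 -28.6 0 0;0 0 0 -40.9 -28.6 0 0;0 0 0 -40.9 -28.6 0 0;0 0 0 -40.9 -28.6 0 0;0 0 0 -40.9 -28.6 0 0;0 0 0 -40.9 -28.6 0 0;0 0 0 -40.9 -28.6 0 0;0 0 0 -40.9 -28.6 0 0;0 0 0 -40.9 -28.6 0 0;0 0 0 -40.9 -28.6 0 0;0 0 0 -40.9 -28.6 0 0;0 0 0 -40.9 -28.6 0 0' 60; python3 -m inch '0 0 8.5 0 0 0 0;0 0 8.5 0 0 0 0;0 0 8.5 0 0 0 0;0 0 8.5 0 0 0 0;0 0 8.5 0 0 0 0;0 0 8.5 0 0 0 0;0 0 8.5 0 0 0 0;0 0 8.5 0 0 0 0;0 0 8.5 0 0 0 0;0 0 8.5 0 0 0 0;0 0 8.5 0 0 0 0;0 0 8.5 0 0 0 0;0 0 8.5 0 0 0 0;0 0 0 0 0 0 0;0 0 0 0 0 0 0'
cat > st.py <<'E'
from h import *
from scipy.spatial.transform import Rotation as Ro
def st():
    s=telemetry.state(); R=Ro.from_quat(s["ee_rot"]).as_matrix(); return s,R
if __name__=="__main__":
    s,R=st(); print("t",s["clock"],"pos",s["ee_pos"],"tooly ang",np.degrees(np.arctan2(R[1,1],R[0,1])),"z",R[:,2],"F",s["contact_force"],"w",s["grip_width"],"q",s["joints"])
    # lever frame: hub
    H=np.array([0.6985,-0.0466]); d=s["ee_pos"][:2]-H; a=np.arctan2(d[1],d[0]); t=np.array([-np.sin(a),np.cos(a)])
    print("rel hub r",np.hypot(*d),"ang",np.degrees(a),"Ftan(ccw+)",t@s["contact_force"][:2],"Frad",d@s["contact_force"][:2]/np.hypot(*d))
E
python3 st.py
python3 - <<'E'
from h import *
f=grab_frame("wrist"); cv2.imwrite("pics/w1.png",f["pixels"]); f=grab_frame("top"); cv2.imwrite("pics/t1.png",f["pixels"])
E
```

```text
clock: 1.85
ee_pos: [0.6366, -0.1037, 0.304]
ee_rot: [0.232, 0.973, 0.0, 0.0]
contact_force: [0.0, 0.5, 0.0]
grip_width: 0.0855
clock: 3.35
ee_pos: [0.6359, -0.1017, 0.3039]
ee_rot: [0.931, 0.365, -0.0, -0.0]
contact_force: [-0.6, -0.3, -0.2]
grip_width: 0.0855
t 3.35 pos [ 0.63590104 -0.10171869  0.30389434] tooly ang -47.12896392633995 z [-4.51863371e-05  1.26853653e-05 -9.99999999e-01] F [-0.57637317 -0.30911702 -0.2201003 ] w 0.08546311417266238 q [-3.31844565e-01  5.53642248e-01  1.38205194e+00 -2.92006178e-06
  1.20594532e+00  4.90712070e-01]
rel hub r 0.0834068361204805 ang -138.6359218459571 Ftan(ccw+) -0.14889106658484538 Frad 0.6368601203521993
```

View pics/w1.png

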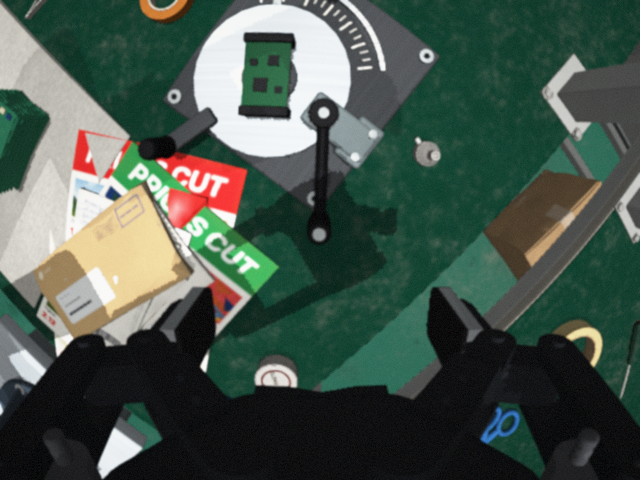

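The wrist view shows the lever grip cap at (319,235) and the hub at (323,112), with the lever midway between the fingers. Next I'll cross-check their positions from this view.

```bash
cat >> h.py <<'E'
def wplane(f,u,v,z):
    x,y=u-f["cx"],v-f["cy"]; r=np.hypot(x,y)+1e-9; th=r/f["fx"]
    d=np.array([np.sin(th)*x/r,np.sin(th)*y/r,np.cos(th)]); R=np.array(f["R"]); c=-R.T@np.array(f["t"]); d=R.T@d
    return c+d*(z-c[2])/d[2]
E
python3 - <<'E'
from h import *
f=grab_frame("wrist"); L=wplane(f,319,235,.126); h=wplane(f,322.5,112,.1); h2=wplane(f,322.5,112,.095); print(L,h,h2,np.linalg.norm((L-h)[:2]))
E
```

```text
[ 0.6332083  -0.10191171  0.126     ] [ 0.69764055 -0.04560005  0.1       ] [ 0.69788055 -0.04541171  0.095     ] 0.08557172083878116
```

```bash
python3 -m inch '0 0 0 -0.5 0 46 0;0 0 0 -0.5 0 46 0;0 0 0 -0.5 0 34 0;0 0 0 0 0 11 0;0 0 0 0 0 0 0.4;0 0 0 0 0 0 0.7;0 0 0 0 0 0 1;0 0 0 0 0 0 1;0 0 0 0 0 0 1;0 0 0 0 0 0 1;0 0 0 0 0 0 1;0 0 0 0 0 0 1' 60; python3 st.py
python3 - <<'E'
from h import *
f=grab_frame("wrist"); cv2.imwrite("pics/w2.png",f["pixels"])
E
```

```text
clock: 4.7
ee_pos: [0.635, -0.1024, 0.1688]
ee_rot: [0.931, 0.364, 0.001, 0.0]
contact_force: [-2.3, 2.2, 5.9]
grip_width: 0.0167
t 4.7 pos [ 0.63498747 -0.10238349  0.16881251] tooly ang -47.29754069975596 z [ 1.24275550e-03  8.50251988e-05 -9.99999224e-01] F [-2.28730529  2.16966748  5.92330017] w 0.016654315534336436 q [-3.33479537e-01  7.16585052e-01  1.49108941e+00  6.06437960e-04
  9.32771820e-01  4.91656976e-01]
rel hub r 0.08453188031158705 ang -138.70693864145167 Ftan(ccw+) -3.139583956675226 Frad 0.28676648429938056
```

View pics/w2.png

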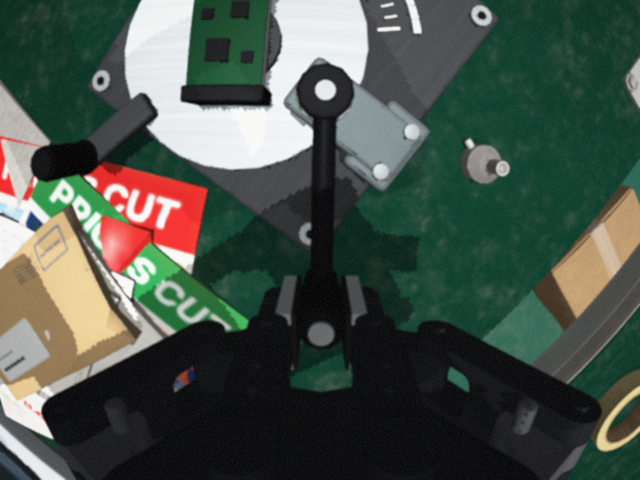

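The wrist view shows the lever grip pinched between the pads at (320,330), opening 16.7 mm. Fz is 5.9 N, so I'll raise the tool 1.5 mm and start loosening anticlockwise, which is tool +y.

```bash
python3 -m inch '0 0 0 0 0 -1.5 1;0 0 -4 0.2 5.9 0 1;0 0 -4 0.2 5.9 0 1;0 0 -4 0.2 5.9 0 1' ; python3 st.py;  python3 -m inch '0 0 -4 0.2 5.9 0 1;0 0 -4 0.2 5.9 0 1;0 0 -4 0.2 5.9 0 1' ; python3 st.py
```

```text
clock: 5.15
ee_pos: [0.6453, -0.112, 0.1688]
ee_rot: [0.888, 0.461, -0.002, -0.004]
contact_force: [-6.6, 6.9, 8.2]
grip_width: 0.0161
t 5.15 pos [ 0.64526207 -0.11202718  0.16878072] tooly ang -35.128238975626296 z [-0.00805794  0.00485827 -0.99995573] F [-6.55682338  6.94701819  8.19202276] w 0.01606467081177509 q [-0.3428595   0.7317159   1.4526247   0.00226832  0.96647561  0.26894335]
rel hub r 0.08435041963828567 ang -129.13515737725663 Ftan(ccw+) -9.470484433172887 Frad -1.2501676567522537
clock: 5.45
ee_pos: [0.6591, -0.121, 0.1687]
ee_rot: [0.834, 0.551, -0.004, -0.005]
contact_force: [-12.6, 3.9, 9.2]
grip_width: 0.0162
t 5.45 pos [ 0.65910213 -0.1210099   0.16874374] tooly ang -23.08816268163438 z [-0.01249766  0.00436944 -0.99991235] F [-12.55431871   3.86043572   9.18596145] w 0.01620679618340394 q [-3.47933140e-01  7.49658778e-01  1.40736264e+00 -1.82709202e-04
  9.97810202e-01  5.51255660e-02]
rel hub r 0.08419634971933505 ang -117.89990993070644 Ftan(ccw+) -12.901492227637217 Frad 2.4627993350699993
```

```bash
python3 -m inch '0 0 -4 0.2 5.9 -1 1;0 0 -4 0.2 5.9 -1 1' ; python3 st.py;  python3 -m inch '0 0 -4 0.2 5.9 0 1;0 0 -4 0.2 5.9 0 1' ; python3 st.py;python3 -m inch '0 0 -4 0.2 5.9 0 1;0 0 -4 0.2 5.9 0 1' ; python3 st.py
```

```text
clock: 5.65
ee_pos: [0.6689, -0.1253, 0.169]
ee_rot: [0.794, 0.608, -0.005, -0.007]
contact_force: [-12.0, 1.2, 0.8]
grip_width: 0.0162
t 5.65 pos [ 0.66893181 -0.12527269  0.16899554] tooly ang -15.077008189042127 z [-0.01632686  0.00419496 -0.99985791] F [-12.030902     1.17594681   0.84970867] w 0.01616574382171271 q [-0.34841668  0.76210712  1.37515641 -0.00191308  1.0211088  -0.08426179]
rel hub r 0.08404563962209835 ang -110.5981285672946 Ftan(ccw+) -11.67548990448839 Frad 3.1318348190398413
clock: 5.85
ee_pos: [0.6805, -0.1287, 0.1689]
ee_rot: [0.749, 0.662, -0.005, -0.006]
contact_force: [-12.7, -1.6, 3.3]
grip_width: 0.0167
t 5.85 pos [ 0.6805215  -0.12866556  0.16893308] tooly ang -7.07001698032317 z [-0.01640518  0.00229971 -0.99986278] F [-12.66838609  -1.60196885   3.29232039] w 0.016687484263996157 q [-0.34670994  0.77597593  1.34069509 -0.00395341  1.04113631 -0.22128761]
rel hub r 0.08401180184393653 ang -102.35684782264705 Ftan(ccw+) -12.032085991056586 Frad 4.275887871315074
clock: 6.05
ee_pos: [0.6925, -0.1304, 0.169]
ee_rot: [0.701, 0.713, -0.005, -0.006]
contact_force: [-12.2, -3.1, 2.1]
grip_width: 0.0158
t 6.05 pos [ 0.69251472 -0.13039059  0.16895332] tooly ang 0.9245141793146414 z [-1.58435940e-02  5.65637559e-04 -9.99874322e-01] F [-12.17839311  -3.1070537    2.10767948] w 0.015834614944792463 q [-0.34274024  0.78996783  1.30579563 -0.00549006  1.06094855 -0.35615393]
rel hub r 0.08400408777700874 ang -94.08577790906118 Ftan(ccw+) -11.926064591958589 Frad 3.966865864576795
```

```bash
python3 -m inch '0 0 0 0 -4 0 1;0 0 0 0 0 0 0.5;0 0 0 0 0 0 0;0 0 0 0 0 0 0;0 0 0 0 0 0 0;0 0 0 0 0 -45 0;0 0 0 0 0 -45 0;0 0 0 0 0 0 0;0 0 0 0 0 0 0'; python3 st.py
python3 - <<'E'
from h import *
f=grab_frame("wrist"); cv2.imwrite("pics/w3.png",f["pixels"])
f=grab_frame("top"); cv2.imwrite("pics/t3.png",f["pixels"])
E
```

```text
clock: 6.95
ee_pos: [0.6949, -0.1301, 0.2628]
ee_rot: [0.703, 0.711, 0.001, 0.002]
contact_force: [-0.3, -0.1, 0.2]
grip_width: 0.0854
t 6.95 pos [ 0.69485483 -0.13013557  0.26277985] tooly ang 0.7107668243093251 z [ 0.0043383  -0.00149681 -0.99998947] F [-0.28293173 -0.10246697  0.18081843] w 0.08538953971339536 q [-3.42823471e-01  6.81135919e-01  1.24765009e+00  5.19813308e-05
  1.20821763e+00 -3.55243669e-01]
rel hub r 0.08361506294442612 ang -92.49857982632001 Ftan(ccw+) -0.278195743254148 Frad 0.1147038533302046
```

View pics/w3.png

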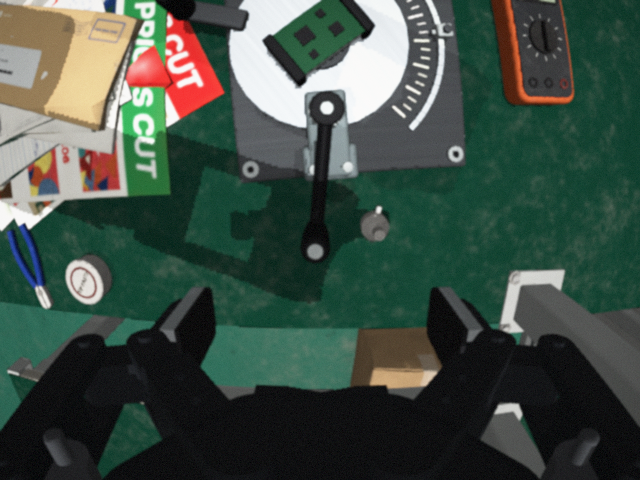

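The lever now points about −92°, 0.78 rad looser, with its cap at (315,252) in the wrist view and nothing else disturbed. Next I'll move over the head grip.

```bash
python3 -m inch '0 0 0 35.7 -22.3 0 0;0 0 0 35.7 -22.3 0 0;0 0 0 35.7 -22.3 0 0;0 0 0 35.7 -22.3 0 0;0 0 0 35.7 -22.3 0 0;0 0 -8.1 0 0 0 0;0 0 -8.1 0 0 0 0;0 0 -8.1 0 0 0 0;0 0 -8.1 0 0 0 0;0 0 -8.1 0 0 0 0;0 0 -8.1 0 0 0 0;0 0 -8.1 0 0 0 0;0 0 -8.1 0 0 0 0;0 0 -8.1 0 0 0 0;0 0 0 0 0 0 0;0 0 0 0 0 0 0'; python3 st.py
python3 - <<'E'
from h import *
f=grab_frame("wrist"); cv2.imwrite("pics/w4.png",f["pixels"])
E
```

```text
clock: 8.65
ee_pos: [0.5797, 0.0471, 0.2592]
ee_rot: [0.144, 0.99, -0.0, -0.001]
contact_force: [-0.1, 1.2, 0.5]
grip_width: 0.0851
t 8.65 pos [0.5797344  0.04713173 0.25919753] tooly ang 73.42537801096398 z [-2.55260557e-03  2.80944971e-04 -9.99996703e-01] F [-0.10165005  1.22029471  0.54760721] w 0.08510860766052415 q [-1.10893402e-01  5.25021377e-01  1.58741995e+00 -3.80805625e-06
  1.03171934e+00 -1.39240546e+00]
rel hub r 0.151297407411031 ang 141.7189279433778 Ftan(ccw+) -0.8949340406042755 Frad 0.8357900292108768
```

View pics/w4.png

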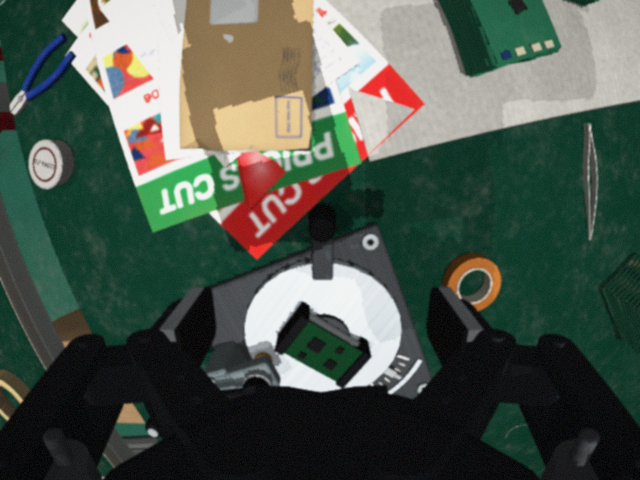

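Run:
```python
from h import *
f=grab_frame("wrist"); crop(f,270,180,400,290,"pics/w4c.png",6)
for v in (212,220): print(wplane(f,321.5,v,.08))
```

```text
[0.56695406 0.05204906 0.08      ]
[0.57236967 0.05044353 0.08      ]
```

View pics/w4c.png

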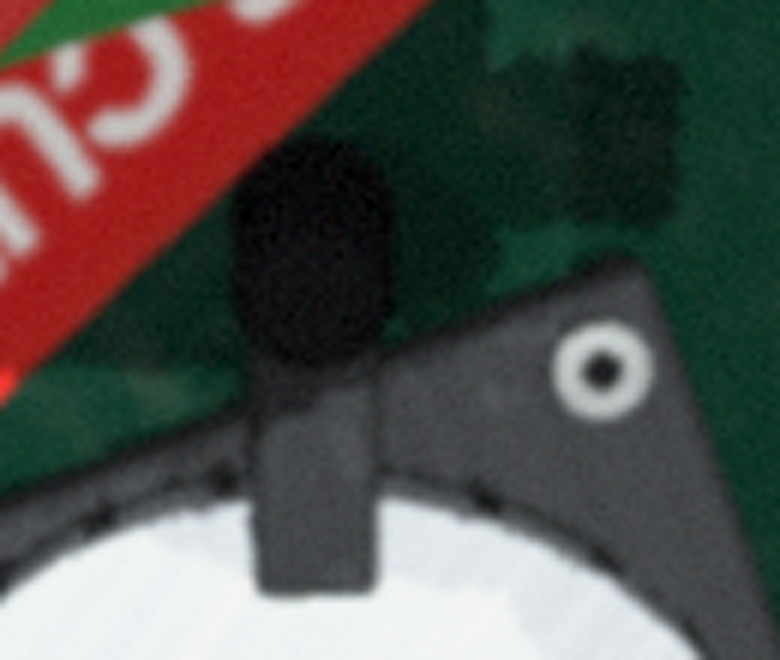

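```bash
cat >> h.py <<'E'
def wproj(f,X):
    p=np.array(f["R"])@np.array(X)+np.array(f["t"]); r=np.hypot(p[0],p[1]); th=np.arctan2(r,p[2]); return np.array([f["cx"]+f["fx"]*th*p[0]/r,f["cy"]+f["fx"]*th*p[1]/r])
E
python3 - <<'E'
from h import *
f=grab_frame("wrist"); print(-np.array(f["R"]).T@f["t"])
for z in (.036,.08): print(wproj(f,[.5813,.0471,z]), 'crop',(wproj(f,[.5813,.0471,z])-[270,180])*6)
for v in (224,228,231): print(wplane(f,320.5+1.5*0,v,.08))
E
```

```text
[0.5168184  0.06673025 0.3304543 ]
[320.59027762 218.8195618 ] crop [303.5416657  232.91737082]
[320.48574148 232.89098112] crop [302.91444886 317.34588674]
[0.57518074 0.04892538 0.08      ]
[0.57792576 0.04811121 0.08      ]
[0.5799944  0.04749764 0.08      ]
```

The grip is within about 1 mm of the tool axis at 118–119 mm radius, angle 164°. I'll descend and pinch it.

```bash
python3 -m inch '0 0 0 0 0 46 0;0 0 0 0 0 46 0;0 0 0 0 0 37 0;0 0 0 0 0 12 0;0 0 0 0 0 0 0.4;0 0 0 0 0 0 0.7;0 0 0 0 0 0 1;0 0 0 0 0 0 1;0 0 0 0 0 0 1;0 0 0 0 0 0 1;0 0 0 0 0 0 1' 40
cat > hs.py <<'E'
from st import *
s,R=st(); A=np.array([.6938,.0143]); d=s["ee_pos"][:2]-A; a=np.arctan2(d[1],d[0]); t=np.array([-np.sin(a),np.cos(a)])
print("t",s["clock"],"z",s["ee_pos"][2],"r",np.hypot(*d),"ang",np.degrees(a),"tooly",np.degrees(np.arctan2(R[1,1],R[0,1])),"Ft",t@s["contact_force"][:2],"F",s["contact_force"],"w",s["grip_width"])
E
python3 hs.py
python3 - <<'E'
from h import *
f=grab_frame("wrist"); cv2.imwrite("pics/w5.png",f["pixels"])
f=grab_frame("top"); crop(f,295,155,425,280,"pics/tc5.png",4.7)
E
```

```text
clock: 9.9
ee_pos: [0.5812, 0.0471, 0.1212]
ee_rot: [0.143, 0.99, 0.0, 0.002]
contact_force: [-1.0, 0.4, 6.8]
grip_width: 0.0189
t 9.9 z 0.12116602939970222 r 0.11727191918088878 ang 163.7828162707172 tooly 73.60027686255526 Ft -0.1434410102504816 F [-0.99192157  0.43788753  6.81014095] w 0.018893694178448307
```

View pics/tc5.png

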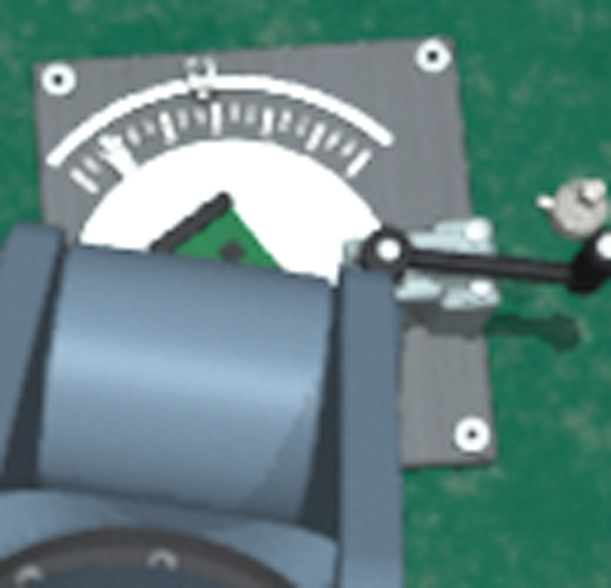

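View pics/w5.png

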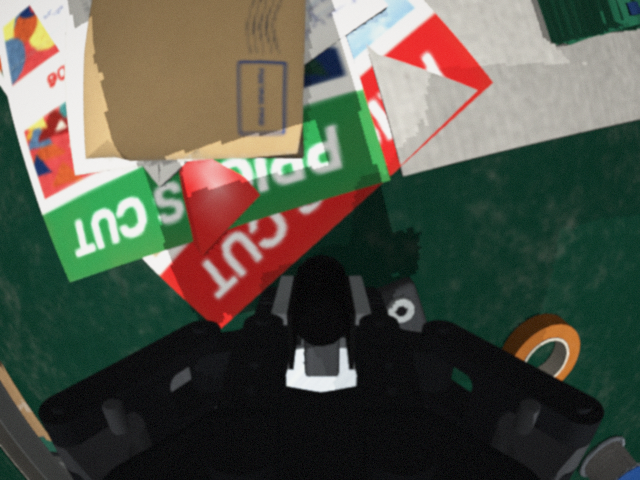

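Both views show the head grip pinched, and the pointer (112,140) and rider (203,98) are still visible from the top. I'll try a small, slow turn first to confirm the head is free.

```bash
python3 -m inch '0 0 0.5 0 1 0 1;0 0 0.5 0 1 0 1;0 0 0.5 0 1 0 1;0 0 0.5 0 1 0 1;0 0 0.5 0 1.1 0 1;0 0 0.5 0 1.1 0 1' ;python3 hs.py
```

```text
clock: 10.6
ee_pos: [0.583, 0.0528, 0.1212]
ee_rot: [0.169, 0.986, -0.0, 0.001]
contact_force: [-1.5, -0.8, 6.3]
grip_width: 0.0184
t 10.6 z 0.12115628402770202 r 0.11729547500104956 ang 160.85896215245307 tooly 70.59175725084613 Ft 1.2446233941321758 F [-1.4627058  -0.80977923  6.27589184] w 0.01841208969870044
```

The head is free at 1.2 N. I'll continue with 20° more.

```bash
python3 -m inch '0 0 2 0 4.1 0 1;0 0 3 -0.2 6.2 0 1;0 0 4 -0.3 8.2 0 1;0 0 4 -0.3 8.2 0 1;0 0 3 -0.2 6.2 0 1;0 0 2 0 4.1 0 1;0 0 2 0 4.1 0 1;0 0 0 0 0 0 1;0 0 0 0 0 0 1' ;python3 hs.py
python3 - <<'E'
from h import *
f=grab_frame("top"); crop(f,300,160,390,200,"pics/tc6.png",8.8)
E
```

```text
clock: 11.5
ee_pos: [0.6032, 0.0888, 0.1212]
ee_rot: [0.337, 0.941, 0.001, 0.001]
contact_force: [0.3, -0.1, 5.4]
grip_width: 0.0194
t 11.5 z 0.12118748696831536 r 0.11728953744269564 ang 140.5813578970283 tooly 50.55752671069068 Ft -0.14869887454306702 F [ 0.33440095 -0.08237858  5.37391219] w 0.01937239658995791
```

View pics/tc6.png

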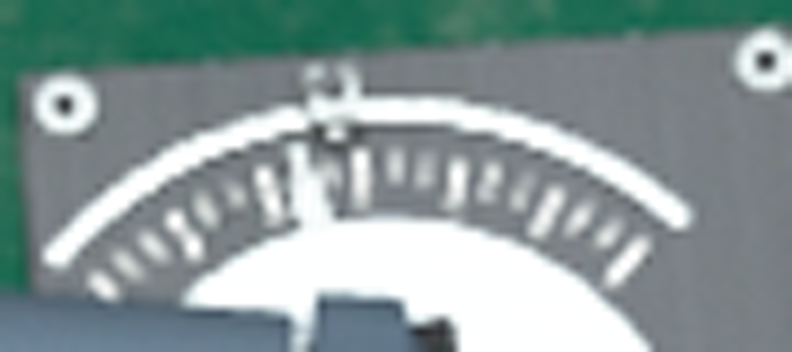

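The pointer tip is at about (302,148) with its root at (316,215), and the rider tooth tip is at about (335,137).

Run:
```python
from h import *
f=grab_frame("top"); A=np.array([.6938,.0143])
for n,x,y in (("tip",302,148),("root",316,215),("tooth",335,137),("riderblk",332,95)):
    p=onplane(f,300+x/8.8-.45,160+y/8.8-.45,.02); d=p[:2]-A; print(n,p,np.hypot(*d),np.degrees(np.arctan2(d[1],d[0])))
for a in (6.3,7,8,8.6,9,9.6,15.6):
    for r in (.08,.098,.106): print(a,r,(proj(f,[A[0]+r*np.cos(np.radians(a)),A[1]+r*np.sin(np.radians(a)),.02])-[300,160]+.45)*8.8)
```

```text
tip [0.78850562 0.03850488 0.02      ] 0.0977498348475838 14.336760606707212
root [0.77114675 0.03460235 0.02      ] 0.07996690019051293 14.707493752884806
tooth [0.79165229 0.03037979 0.02      ] 0.09916466592860704 9.331850009420492
riderblk [0.80265954 0.03138527 0.02      ] 0.11019213125366412 8.919683866097204
6.3 0.08 [362.75007584 208.09872919]
6.3 0.098 [356.38570407 139.35268974]
6.3 0.106 [353.57245945 108.96486316]
7 0.08 [358.81901262 208.41231779]
7 0.098 [351.58818586 139.73438593]
7 0.106 [348.3919298  109.37654953]
8 0.08 [353.21151826 208.93963573]
8 0.098 [344.74464136 140.37612483]
8 0.106 [341.00198622 110.06865963]
8.6 0.08 [349.8523117  209.30077331]
8.6 0.098 [340.64491203 140.81557497]
8.6 0.106 [336.57490015 110.54257928]
9 0.08 [347.61526099 209.56015445]
9 0.098 [337.91468544 141.13118531]
9 0.106 [333.62665624 110.88293703]
9.6 0.08 [344.26357445 209.97713153]
9.6 0.098 [333.82404752 141.63853199]
9.6 0.106 [329.2093463 111.4300541]
15.6 0.08 [311.07789378 215.97811515]
15.6 0.098 [293.31786305 148.93891538]
15.6 0.106 [285.46648785 119.30214739]
```

```bash
python3 -m inch '0 0 2 0 4.1 0 1;0 0 2 0 4.1 0 1;0 0 1.3 0 2.7 0 1;0 0 0 0 0 0 1;0 0 0 0 0 0 1' ;python3 hs.py
python3 - <<'E'
from h import *
f=grab_frame("top"); crop(f,320,160,360,190,"pics/tc7.png",18)
fs=[grab_frame("top")["pixels"].astype(float) for _ in range(5)]
cv2.imwrite("pics/tc7a.png",cv2.resize(np.mean(fs,0)[160:190,320:360].astype(np.uint8),None,fx=18,fy=18,interpolation=cv2.INTER_CUBIC))
A=np.array([.6938,.0143])
E
```

```text
clock: 12.1
ee_pos: [0.6104, 0.0967, 0.1212]
ee_rot: [0.381, 0.925, 0.0, 0.001]
contact_force: [-0.1, 0.3, 5.7]
grip_width: 0.0189
t 12.1 z 0.12119181956926955 r 0.11727444151734813 ang 135.35029647562374 tooly 45.25110853269176 Ft -0.18076448696013342 F [-0.08794737  0.34096938  5.71487364] w 0.018924561521601237
```

View pics/tc7a.png

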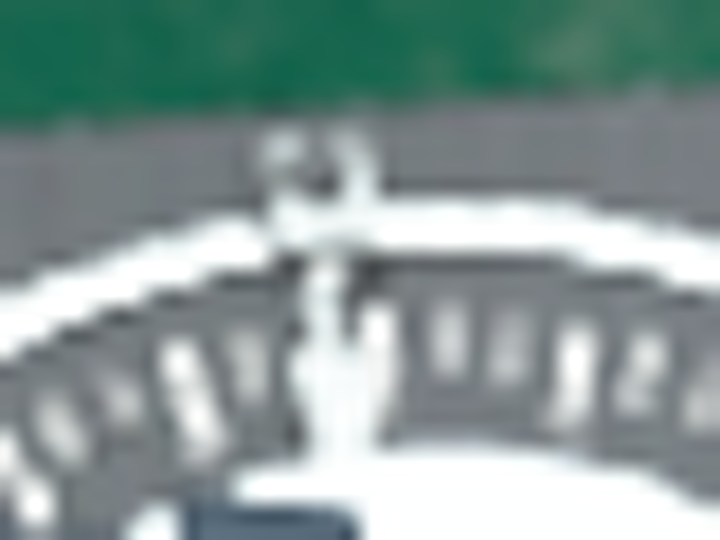

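The tooth (about 325,275) and the pointer (about 340,430) now run together. I'll check that numerically.

Run:
```python
from h import *
f=grab_frame("top"); A=np.array([.6938,.0143])
for n,x,y in (("tooth",326,270),("tooth/tip",324,300),("pt",330,340),("root",343,430),("rootL",312,430),("rootR",376,430)):
    p=onplane(f,320+x/18-.47,160+y/18-.47,.02); d=p[:2]-A; print(n,p[:2],np.hypot(*d),np.degrees(np.arctan2(d[1],d[0])))
im=np.mean([grab_frame("top")["pixels"].astype(float).min(2) for _ in range(6)],0)
for v in range(172,188): print(v,im[v,332:348].astype(int))
```

```text
tooth [0.79301066 0.03036145] 0.10050236834966718 9.195964110235264
tooth/tip [0.78916033 0.03051418] 0.09672896282927812 9.64975547358026
pt [0.78407029 0.02966665] 0.09156887905455735 9.660811738313527
root [0.77265568 0.02782681] 0.08000745325319895 9.733713733463224
rootL [0.77253366 0.0315764 ] 0.08060684514436342 12.376174826819145
rootR [0.77278556 0.02383547] 0.07955906117203526 6.883677646277949
172 [219 214 178 221 245 244 240 237 243 253 253 253 254 254 253 253]
173 [254 254 236 198 218 205 190 181 198 237 239 239 247 246 242 242]
174 [245 246 219 120  93 174 191 124  89  95 105 105 107 107 105 106]
175 [105 100 101  91 107 220 225 124  76 100 120 120 120 119 118 118]
176 [117 116 116 105 139 212 192  99 115 126 120 119 135 134 119 121]
177 [117 115 115 116 130 218 213 121 211 211 121 120 169 169 119 135]
178 [133 155 143 116 103 203 219 140 239 239 121 121 189 190 119 150]
179 [138 186 172 116 174 231 232 207 236 227 135 121 190 190 119 163]
180 [118 180 179 114 220 248 247 242 244 229 145 121 165 166 118 171]
181 [118 174 175 110 188 241 247 245 244 218 134 121 120 121 120 139]
182 [117 137 137 111 150 228 247 250 242 189 133 121 120 120 119 119]
183 [153 117 117 111 108 214 248 249 231 156 128 120 120 121 120 119]
184 [168 117 117 113  99 199 242 244 218 140 152 164 164 165 165 153]
185 [127 116 127 150 158 224 249 250 247 238 240 243 244 244 244 241]
186 [131 193 234 240 244 252 254 254 254 254 254 254 254 254 254 254]
187 [123 207 243 243 242 243 244 249 253 254 254 254 254 254 254 254]
```

Pointer and tooth line up to about 0.1 px, roughly 0.2 mm. I'll release, rise and re-check.

```bash
python3 -m inch '0 0 0 0 0 0 0.6;0 0 0 0 0 0 0.3;0 0 0 0 0 0 0;0 0 0 0 0 0 0;0 0 0 0 0 0 0;0 0 0 0 0 -45 0;0 0 0 0 0 -45 0;0 0 0 0 0 -45 0;0 0 0 0 0 0 0;0 0 0 0 0 0 0'; python3 st.py
cat > chk.py <<'E'
from h import *
im=np.mean([grab_frame("top")["pixels"].astype(float).min(2) for _ in range(4)],0)
def cen(v,a,b):
    w=np.clip(im[v,a:b]-125,0,None); return (w*np.arange(a,b)).sum()/w.sum()
print("tooth",[round(cen(v,336,340),2) for v in (175,176)],"pointer",[round(cen(v,336,342),2) for v in (182,183,184)])
E
python3 chk.py
python3 - <<'E'
from h import *
f=grab_frame("top"); crop(f,295,155,425,280,"pics/tc8.png",4.7)
crop(f,320,160,360,190,"pics/tc8b.png",18)
L=[onplane(f,295+x/4.7-.4,155+y/4.7-.4,.126) for x,y in((605,245),)]; print(L)
f=grab_frame("wrist"); cv2.imwrite("pics/w8.png",f["pixels"])
E
```

```text
clock: 13.75
ee_pos: [0.6097, 0.0969, 0.2558]
ee_rot: [0.38, 0.925, 0.001, 0.001]
contact_force: [-0.9, -0.1, 0.3]
grip_width: 0.085
t 13.75 pos [0.60973846 0.09693171 0.25582493] tooly ang 45.302062957581335 z [ 2.93824214e-03 -8.34333194e-05 -9.99995680e-01] F [-0.89280489 -0.10740035  0.31618775] w 0.08503375572982913 q [-2.31114673e-02  5.72112226e-01  1.50117586e+00 -1.77264025e-05
  1.06536518e+00 -8.13770909e-01]
rel hub r 0.16876007899589926 ang 121.73308800721618 Ftan(ccw+) 0.815825864797539 Frad 0.3782374494505951
tooth [np.float64(nan), np.float64(nan)] pointer [np.float64(nan), np.float64(nan), np.float64(nan)]
[array([ 0.69419302, -0.13043492,  0.126     ])]chk.py:4: RuntimeWarning: invalid value encountered in scalar divide
  w=np.clip(im[v,a:b]-125,0,None); return (w*np.arange(a,b)).sum()/w.sum()
```

View pics/tc8.png

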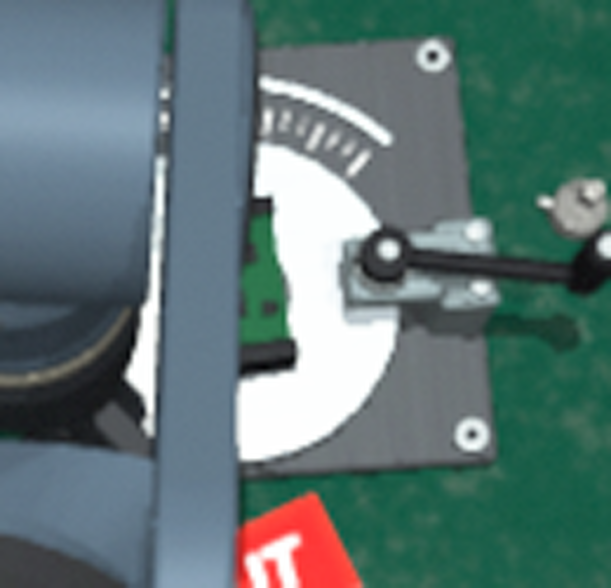

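The arm hides the pointer for now. The lever cap sits at (0.694,−0.130), unchanged, so I'll go to it.

```bash
python3 -m inch '0 0 0 -44 -20.4 0 0;0 0 0 -44 -20.4 0 0;0 0 0 -44 -20.4 0 0;0 0 0 -44 -20.4 0 0;0 0 0 -44 -20.4 0 0;0 0 8 0 0 0 0;0 0 8 0 0 0 0;0 0 8 0 0 0 0;0 0 8 0 0 0 0;0 0 8 0 0 0 0;0 0 8 0 0 0 0;0 0 0 0 0 0 0;0 0 0 0 0 0 0'; python3 st.py;python3 chk.py
python3 - <<'E'
from h import *
f=grab_frame("top"); 
crop(f,320,160,360,190,"pics/tc9.png",18)
f=grab_frame("wrist"); cv2.imwrite("pics/w9.png",f["pixels"])
E
```

```text
clock: 15.35
ee_pos: [0.6937, -0.1303, 0.2535]
ee_rot: [0.723, 0.691, -0.0, -0.001]
contact_force: [-0.3, 0.3, -0.5]
grip_width: 0.0855
t 15.35 pos [ 0.693744   -0.13028679  0.253465  ] tooly ang -2.5381155703119442 z [-1.48951254e-03  5.37498016e-04 -9.99998746e-01] F [-0.33767207  0.3138058  -0.53602325] w 0.0854729125624849 q [-3.43549186e-01  6.91144278e-01  1.25483642e+00  4.69957457e-06
  1.19719548e+00 -2.99252075e-01]
rel hub r 0.0838218287478245 ang -93.25267750311419 Ftan(ccw+) -0.35493325496873374 Frad -0.2941409365299488
tooth [np.float64(337.52), np.float64(337.38)] pointer [np.float64(338.65), np.float64(338.57), np.float64(338.5)]
```

View pics/tc9.png

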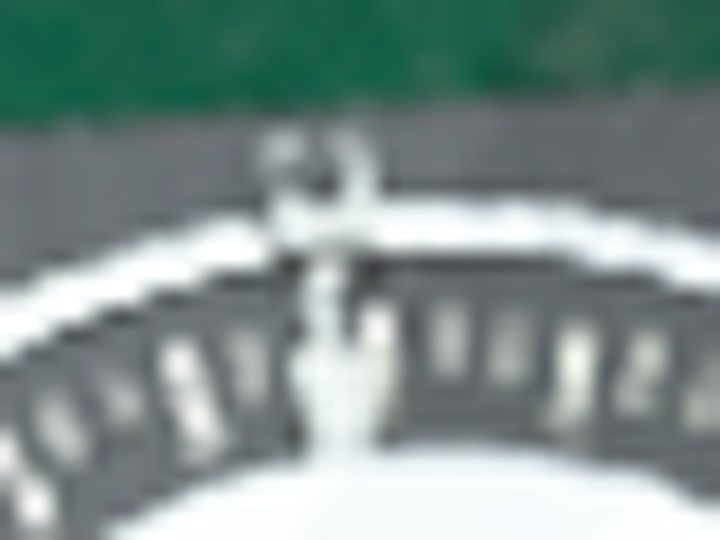

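View pics/w9.png

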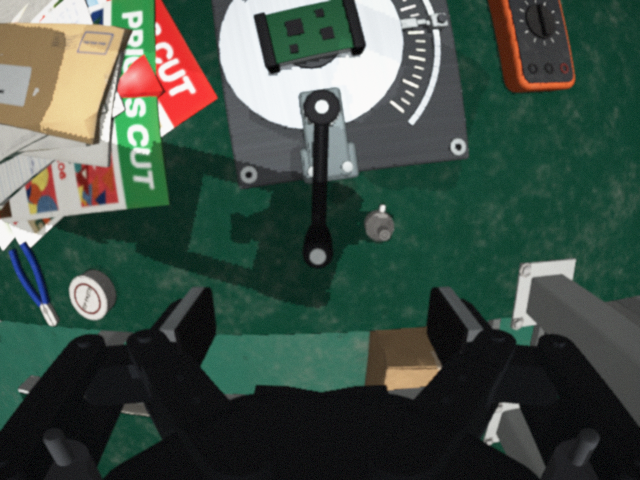

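The pointer still stands opposite the tooth after release. The lever is centred between the fingers, so I'll descend slightly higher than before and pinch.

```bash
python3 -m inch '0 0 0 0 0 40 0;0 0 0 0 0 31 0;0 0 0 0 0 10.5 0;0 0 0 0 0 0 0.4;0 0 0 0 0 0 0.7;0 0 0 0 0 0 1;0 0 0 0 0 0 1;0 0 0 0 0 0 1;0 0 0 0 0 0 1;0 0 0 0 0 0 1;0 0 0 0 0 0 1' 60; python3 st.py
```

```text
clock: 16.75
ee_pos: [0.6929, -0.1304, 0.1748]
ee_rot: [0.723, 0.69, -0.001, -0.001]
contact_force: [-4.2, 0.1, 7.1]
grip_width: 0.0163
t 16.75 pos [ 0.69289365 -0.13042636  0.17478194] tooly ang -2.681042189557383 z [-2.40459363e-03 -3.12000349e-04 -9.99997060e-01] F [-4.15548468  0.10930382  7.13642541] w 0.016254138204257137 q [-3.43792450e-01  7.79660337e-01  1.31053665e+00 -1.27042449e-03
  1.05355474e+00 -2.96370546e-01]
rel hub r 0.08401362502095581 ang -93.82627309842626 Ftan(ccw+) -4.153515996724162 Frad 0.16824128371211275
```

Next I'll tighten clockwise in stages, reading the push each time.

```bash
python3 -m inch '0 0 3 0.1 -4.4 0 1;0 0 3 0.1 -4.4 0 1' >/dev/null; python3 st.py | tail -1; for i in 1; do python3 -m inch '0 0 2 0.1 -2.9 0 1;0 0 2 0.1 -2.9 0 1'>/dev/null; python3 st.py|tail -1; done; python3 -m inch '0 0 2 0.1 -2.9 0 1;0 0 2 0.1 -2.9 0 1'>/dev/null; python3 st.py|tail -1;python3 -m inch '0 0 0 0 0 0 1;0 0 0 0 0 0 1;0 0 0 0 0 0 1'>/dev/null; python3 st.py
```

```text
rel hub r 0.08391754241276414 ang -95.81561890004015 Ftan(ccw+) 11.72956661391949 Frad -0.8958372437392708
rel hub r 0.08394566965225189 ang -99.16213588853826 Ftan(ccw+) 10.959940658195887 Frad -1.4180648089686299
rel hub r 0.08393380094151937 ang -102.94744287293902 Ftan(ccw+) 12.032533947592032 Frad 0.6131260408731618
t 17.65 pos [ 0.67926661 -0.12833414  0.1751243 ] tooly ang -16.73829075988921 z [ 0.01543191 -0.00431347 -0.99987162] F [10.19521313 -2.30246178 -3.40344963] w 0.01603748078531827 q [-0.34839723  0.75819424  1.362344    0.00143805  1.00507684 -0.05702258]
rel hub r 0.08396662162701876 ang -103.24173417737707 Ftan(ccw+) 10.451547813877161 Frad -0.09407049604534366
```

```bash
r(){ python3 st.py|tail -1; }; python3 -m inch '0 0 2 0.1 -2.9 0 1;0 0 2 0.1 -2.9 0 1'>/dev/null; r; python3 -m inch '0 0 2 0.1 -2.9 0 1;0 0 2 0.1 -2.9 0 1'>/dev/null; r;python3 -m inch '0 0 2 0.1 -2.9 0 1;0 0 2 0.1 -2.9 0 1'>/dev/null; r;python3 -m inch '0 0 2 0.1 -2.9 0 1;0 0 2 0.1 -2.9 0 1'>/dev/null; r; python3 -m inch '0 0 0 0 0 0 1;0 0 0 0 0 0 1'>/dev/null; r;python3 -m inch '0 0 0 0 0 0 1'>/dev/null; r
```

```text
rel hub r 0.08393238502794315 ang -106.74413670940788 Ftan(ccw+) 11.454942192265817 Frad 0.6300797309570759
rel hub r 0.08393914691623507 ang -110.65657003263716 Ftan(ccw+) 10.249487061078748 Frad -0.37193497151130345
rel hub r 0.08397108919740807 ang -114.54338281831212 Ftan(ccw+) 11.639868909853652 Frad 1.8754934779822847
rel hub r 0.08399001477382154 ang -118.44602687209758 Ftan(ccw+) 12.196807860671509 Frad 1.9302029995776664
rel hub r 0.08404217301300844 ang -118.77487204540094 Ftan(ccw+) 11.002553205096497 Frad 1.3149537334020853
rel hub r 0.08401232329762456 ang -118.77766690076487 Ftan(ccw+) 8.76884281261777 Frad 1.140472962154348
```

```bash
r(){ python3 st.py|tail -1; }; python3 -m inch '0 0 2 0.1 -2.9 0 1;0 0 2 0.1 -2.9 0 1'>/dev/null; r; python3 -m inch '0 0 2 0.1 -2.9 0 1;0 0 2 0.1 -2.9 0 1'>/dev/null; r;python3 -m inch '0 0 2 0.1 -2.9 0 1'>/dev/null; r;python3 -m inch '0 0 2 0.1 -2.9 0 1'>/dev/null; r; python3 -m inch '0 0 0 0 0 0 1;0 0 0 0 0 0 1'>/dev/null; r;python3 -m inch '0 0 0 0 0 0 1'>/dev/null; r;python3 -m inch '0 0 0 0 0 0 1'>/dev/null; r;python3 -m inch '0 0 0 0 0 0 1'>/dev/null; r
```

```text
rel hub r 0.0839850734791019 ang -122.27663461297453 Ftan(ccw+) 12.122496951185296 Frad 3.283288516595016
rel hub r 0.08400813456085361 ang -126.24835712324357 Ftan(ccw+) 11.956348766067908 Frad 4.695161252965398
rel hub r 0.08400662884586695 ang -128.1203708649983 Ftan(ccw+) 13.021030678471982 Frad 5.271538553265346
rel hub r 0.08398559175910726 ang -129.95720693625833 Ftan(ccw+) 12.734283395316396 Frad 5.856170765427161
rel hub r 0.08404407386946507 ang -130.24636569548292 Ftan(ccw+) 12.172657976550122 Frad 5.217240866703599
rel hub r 0.08404260631640377 ang -130.22078623048307 Ftan(ccw+) 12.599798599653347 Frad 4.141124000930736
rel hub r 0.08404698077089592 ang -130.24354412880973 Ftan(ccw+) 11.353854762185545 Frad 4.530902770434681
rel hub r 0.08404780268675836 ang -130.20381659255543 Ftan(ccw+) 11.953804121498063 Frad 4.965336713046428
```

```bash
r(){ python3 st.py|tail -1; }; python3 -m inch '0 0 2 -0.3 -2.9 0 1'>/dev/null; r; python3 -m inch '0 0 2 -0.3 -2.9 0 1'>/dev/null; r;python3 -m inch '0 0 2 -0.3 -2.9 0 1'>/dev/null; r;python3 -m inch '0 0 2 -0.3 -2.9 0 1'>/dev/null; r; for i in 1 2 3 4 5; do python3 -m inch '0 0 0 0 0 0 1'>/dev/null; r;done
```

```text
rel hub r 0.0840767512225658 ang -131.6403378313754 Ftan(ccw+) 13.460482156129181 Frad 4.039779615661721
rel hub r 0.08415021978854156 ang -133.548627783209 Ftan(ccw+) 14.099260668115386 Frad 2.997357437550395
rel hub r 0.08423122360148423 ang -135.38628417342943 Ftan(ccw+) 15.69767596830769 Frad 4.213641349768456
rel hub r 0.08432089292675315 ang -137.19644007673884 Ftan(ccw+) 16.00101831639314 Frad 2.444519586304924
rel hub r 0.0843103561353566 ang -137.48880389667283 Ftan(ccw+) 14.815004510638499 Frad 2.7224114460155153
rel hub r 0.08429192707815082 ang -137.47261368832656 Ftan(ccw+) 15.05374345784594 Frad 3.256684547399243
rel hub r 0.08431233662828615 ang -137.46488238532456 Ftan(ccw+) 14.154429073835571 Frad 2.810847346763342
rel hub r 0.08429058898782274 ang -137.46955370911982 Ftan(ccw+) 14.514560535358859 Frad 3.5953403525173457
rel hub r 0.0843136874276917 ang -137.45480141519974 Ftan(ccw+) 14.4498928684039 Frad 3.21564321571874
```

The slope is 0.36 N/deg, as expected, with first touch at about −124.6°. Moving push is about 16 N now. Aiming for about 18.8 N means roughly 8° more.

```bash
r(){ python3 st.py|tail -1; }; python3 -m inch '0 0 2 -0.2 -2.9 0 1'>/dev/null; r; python3 -m inch '0 0 2 -0.2 -2.9 0 1'>/dev/null; r;python3 -m inch '0 0 2 -0.2 -2.9 0 1'>/dev/null; r; for i in 1 2 3 4 5; do python3 -m inch '0 0 0 0 0 0 1'>/dev/null; r;done
```

```text
rel hub r 0.08431821776696417 ang -138.86148305329587 Ftan(ccw+) 15.926038530002252 Frad 3.525157210463172
rel hub r 0.08435766520513821 ang -140.76078691143618 Ftan(ccw+) 16.560462043173136 Frad 4.51192557223603
rel hub r 0.08439687728635752 ang -142.57647277089728 Ftan(ccw+) 18.033029244465904 Frad 4.310130144772362
rel hub r 0.08443117652055042 ang -142.86101736504529 Ftan(ccw+) 17.339611468211814 Frad 3.2576938282191104
rel hub r 0.08443503909376532 ang -142.83137368203577 Ftan(ccw+) 15.667907725237747 Frad 3.509760668720331
rel hub r 0.0844108996721931 ang -142.83217116113596 Ftan(ccw+) 15.97245090713375 Frad 1.8100509034535106
rel hub r 0.08442039860642249 ang -142.8284318259073 Ftan(ccw+) 17.832191028271044 Frad 3.358488188036415
rel hub r 0.084433711723723 ang -142.83354843721725 Ftan(ccw+) 16.0055827695047 Frad 2.8255242477641858
```

```bash
r(){ python3 st.py|tail -1; }; python3 -m inch '0 0 1.6 -0.2 -2.4 0 1'>/dev/null; r; python3 -m inch '0 0 1.6 -0.2 -2.4 0 1'>/dev/null; r; for i in 1 2 3 4 5 6; do python3 -m inch '0 0 0 0 0 0 1'>/dev/null; r;done; python3 chk.py
```

```text
rel hub r 0.08443670686258659 ang -143.95532957208474 Ftan(ccw+) 20.07944741595677 Frad 3.3097695424851827
rel hub r 0.08448059612555214 ang -145.48731385693995 Ftan(ccw+) 19.114442001742862 Frad 2.912351129597259
rel hub r 0.08448799919938184 ang -145.74946279013537 Ftan(ccw+) 18.43165460044108 Frad 3.2321639692291058
rel hub r 0.08448942678018666 ang -145.72113511086874 Ftan(ccw+) 17.668816415053936 Frad 1.942920186942911
rel hub r 0.08451240485342908 ang -145.7210463812314 Ftan(ccw+) 18.454743745620256 Frad 2.383395872247378
rel hub r 0.08449385803153364 ang -145.70029010849913 Ftan(ccw+) 18.094760558246332 Frad 2.5937399522010067
rel hub r 0.08452331115503935 ang -145.72570397375952 Ftan(ccw+) 18.65330542981483 Frad 2.4205198895011057
rel hub r 0.08448138271005008 ang -145.73209956539358 Ftan(ccw+) 17.686709473046847 Frad 2.5975888276666055
tooth [np.float64(337.51), np.float64(337.34)] pointer [np.float64(338.72), np.float64(338.71), np.float64(338.66)]
```

Standing push is about 18.2 N (about 19.3 moving), in the middle of the window. I'll relax the push before opening so the lever isn't jerked.

```bash
python3 -m inch '0 0 0 0 2 0 1;0 0 0 0 2 0 1;0 0 0 0 0 0 1;0 0 0 0 0 0 1'>/dev/null; python3 st.py|tail -1; python3 -m inch '0 0 0 0 1 0 1;0 0 0 0 1 0 1;0 0 0 0 0 0 1;0 0 0 0 0 0 1'>/dev/null; python3 st.py
```

```text
rel hub r 0.08460344548616991 ang -145.17525430309897 Ftan(ccw+) 10.985869219331983 Frad 1.817145373791102
t 23.35 pos [ 0.62923219 -0.09527996  0.17504822] tooly ang -61.90091072185362 z [ 0.01055551 -0.005851   -0.99992717] F [ 4.79007533 -5.35175079 -1.28640721] w 0.015947199205395206 q [-0.32481654  0.69829756  1.51249452 -0.0027378   0.91893126  0.75717297]
rel hub r 0.08466267002371484 ang -144.9012587241702 Ftan(ccw+) 7.132833377086235 Frad -0.8418706699221801
```

```bash
python3 -m inch '0 0 0 0 1.5 0 1;0 0 0 0 1.5 0 1;0 0 0 0 0 0 1'>/dev/null; python3 st.py|tail -1; python3 -m inch '0 0 0 0 0 0 0.6;0 0 0 0 0 0 0.3;0 0 0 0 0 0 0;0 0 0 0 0 0 0;0 0 0 0 0 0 0;0 0 0 0 0 -40 0;0 0 0 0 0 -40 0;0 0 0 0 0 0 0;0 0 0 0 0 0 0'; python3 st.py; python3 chk.py
python3 - <<'E'
from h import *
f=grab_frame("top"); crop(f,295,155,425,280,"pics/tc12.png",4.7)
f=grab_frame("wrist"); cv2.imwrite("pics/w12.png",f["pixels"])
E
```

```text
rel hub r 0.08478839645391249 ang -144.55739718445295 Ftan(ccw+) 3.976850047241974 Frad -4.239481564032097
clock: 24.55
ee_pos: [0.6272, -0.0952, 0.254]
ee_rot: [0.97, 0.243, 0.001, 0.001]
contact_force: [0.3, -0.2, -0.5]
grip_width: 0.0854
t 24.55 pos [ 0.62716206 -0.09516528  0.25395893] tooly ang -61.897345064542755 z [ 1.81643954e-03 -6.81783189e-04 -9.99998118e-01] F [ 0.29802521 -0.17189976 -0.46445803] w 0.08543796953227276 q [-3.26458312e-01  5.95949547e-01  1.45720611e+00 -7.14794306e-05
  1.08649785e+00  7.53886443e-01]
rel hub r 0.08629999274543382 ang -145.7538401008786 Ftan(ccw+) 0.3098106085579435 Frad -0.14961931335052092
tooth [np.float64(337.53), np.float64(337.41)] pointer [np.float64(338.72), np.float64(338.66), np.float64(338.62)]
```

View pics/tc12.png

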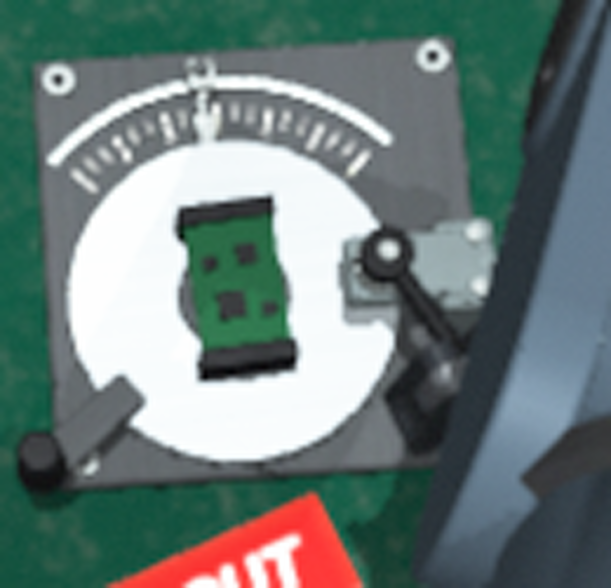

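View pics/w12.png

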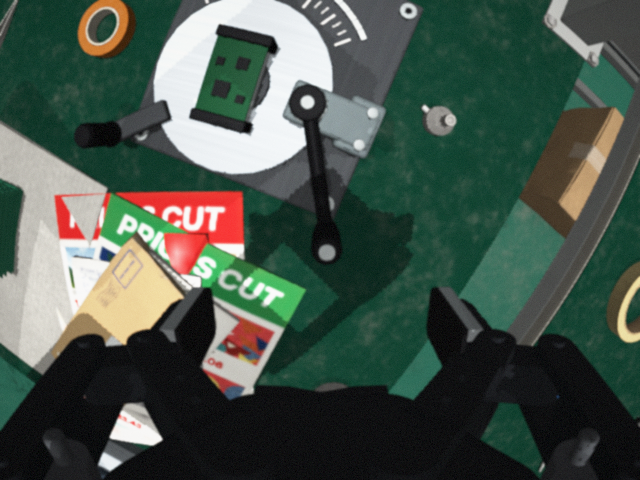

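The pointer and tooth are aligned, and the lever is free of the gripper with its cap at (326,250) in the wrist view. I'll check that the lever angle wasn't lost when the gripper opened.

Run:
```python
from h import *
f=grab_frame("wrist"); L=wplane(f,326,251,.126); h=wplane(f,307,103,.1); d=(L-h)[:2]; print(L,h,np.hypot(*d),np.degrees(np.arctan2(d[1],d[0])))
d=L[:2]-np.array([.6985,-.0466]); print(np.degrees(np.arctan2(d[1],d[0])))
```

```text
[ 0.62979567 -0.09542038  0.126     ] [ 0.6972715  -0.04688824  0.1       ] 0.08311651653233156 -144.27434116564072
-144.60290881733573
```

```bash
python3 -c "
from plant import arm; print(arm.job_done())"
```

```text
the job is handed in; nothing more can be done
None
```

I loosened the clamp, swung the head to the rider's tooth and retightened the lever. I handed the job in at about 25 s, with the gripper open and clear of everything. The handover gives no verdict, so the result below rests on my own readings.

- **Loosening:** I eased the lever off by 0.78 rad. I couldn't see the shoe lift, but the head then turned at about 1.2 N, so the shoe was off.
- **Angle:** I turned the head about 28° clockwise. After clamping and release, pointer and tooth line up in the top view to about 0.1–0.2 pixel (under 0.5 mm). The grip's direction gave an angle about 1° off the image; I went by the image.
- **Clamping:** The push began to rise at a lever angle of about −125° and climbed 0.36 N per degree, as expected. The last readings were about 19 N moving and 18.2 N standing. Single readings scatter by about 1 N; the highest was 20.1 N.
- **After release:** The lever read about −144.5° in the wrist picture against −145.7° under load. I put that down to the grip springing back, not the lever loosening, but I did not test it.
- **Surroundings:** The rider's tooth is at the same pixels as before. The tape and nozzle look untouched in the last pictures, but I did not measure any of the four bystanders.

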